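Hold the seed dispenser's gate at its mark over the hung cup

ROBOT

A 6-joint arm with a two-finger parallel gripper is mounted at the origin on the work surface. World frame = base frame: x ahead of the robot, y to its left, z up, the work surface at z = 0. Lengths are in mm, angles in rad, forces in N, time in s.
With the tool pointing down it reaches from about 350 to 775 mm from the base axis. Payload 7.3 kg.
Tool frame: the origin (TCP) lies on the centre line of the jaws, within the pads' length; the fingertips stand 22 mm ahead of it and the grasp point (between the pads) lies 3 mm ahead of it; z points along the fingers, y is the line along which they close (so a half turn about z gives the same grasp; the last joint's range is limited). The gripper opens to 92 mm and grips with 3 to 60 N. Pads are 19 mm wide; open, the fingers measure 130 mm over their backs; the gripper's body (75 mm by 190 mm) begins 47 mm behind the grasp point.
Start: joints at [0.993, 0.342, 1.524, -0, 1.275, -0.146], TCP at [219.703, 476.837, 248.741] pointing down, gripper open.
Joint ranges: [-2.53, 2.53], [-0.77, 2.02], [0.04, 2.7], [-1, 4.14], [0.28, 2.66], [-3.11, 3.11]. Speed limits (rad/s): [2.57, 2.57, 3.14, 3.14, 3.14, 3.14].

INTERFACE

Orientations are given as [roll, pitch, yaw] about the fixed x, y, z axes, in that order (R = Rz(yaw) Ry(pitch) Rx(roll)).
In Python, from rig import robot gives the robot as it stands. The module is installed in compiled form; this text tells all that it offers.
- The arm moves only by the shell command python3 -m inch 'ROWS' [FORCE]. ROWS is a JSON object of lists of equal length, an entry for each row: "twist": the turn, a rotation vector about the tool's x, y, z in degrees, a list of three; "translation": the shift along the tool's x, y, z in m, a list of three; "claw": the opening, from 0 (shut) to 1 (fully open). In form: {"twist": [[rx, ry, rz], ...], "translation": [[dx, dy, dz], ...], "claw": [claw, ...]}. A call has 1 to 5 rows; each row shifts and turns the commanded pose from where the row before left it, along the tool's axes as they then stand; what a row does not reach is not made up. A row lasts 1/8 s, in which the tool goes at most 62.5 mm and 10.7 degrees, less where a joint would pass 70% of its speed; a pose out of reach is approached as far as the arm can. A call with a gripper value outside its range is refused whole. The fingers move at their own pace and stop on an object; FORCE is the grip in N (left out, the last holds). Time passes only in rows, so rows that do not move let the fingers close. It gives the time, the measured TCP pose, the force, the opening and the grip force at its end, in the units of the state.
- robot.get_state(): the state, without advancing time (a new reading comes with each control period).
- robot.get_image(name): name is "scene" or "top" or "wrist"; returns the picture (420x560x3 uint8, blue, green, red); there is no depth.
- robot.camera_model(name): a dict with "fx", "fy", "cx", "cy" (pixels), "T" (4x4, takes a point from camera to world coordinates); the wrist camera has in their place "mount" (4x4, takes a point from camera to tool coordinates, whose origin is the TCP and whose axes are the flange's). Camera axes: x right, y down, z forward; pixel columns grow to the right and rows downward; lengths in mm; the calibration is good to about 2 mm. A picture is of the moment at which its call begins: read the wrist's pose just before it. camera_model takes no time and is no camera call.
- robot.finish_job(): hands the job in; it is judged then, once.
Trained networks look in the newest picture that a camera, given by its name, has taken for a name from the list of things; names that differ only in an ending like _2 or _b are one class to them, and where a whole thing is asked for, a point or a joint stands for the part that bears it (a point fixed in the world has none). Each returns a list of dicts, best first, with "confidence" (0 to 1); they miss things now and then, are a little off and sometimes report something else, mostly with a low value. They report only what shows in the picture. A call takes as long as a camera call.
- robot.find_in(camera, query): "location" ([x, y, z] in mm, in world coordinates, good to about 4 mm: the middle of the surface that is visible of it).
- robot.spot_point(camera, query): "location" ([x, y, z] in mm, in world coordinates, good to about 4 mm: a listed point, or the origin of a listed thing).
The state is a dict: "clock": time; "qpos": joint angles; "qvel": joint speeds; "tau": joint torques, N m; "tcp_pos": TCP position; "ee_rot": TCP orientation; "wrist_force": force on the tool from outside, world axes, zero at the start; "wrist_torque": the same for the moment, N m; "grip_width": opening from 0.0 (shut) to 1.0 (fully open); "grip_force": force on a finger pad.
Only numpy, scipy, OpenCV 4.12 (cv2) and the standard library are available. Lean on these libraries where they do the work, as an engineer would, in place of code of your own. Each camera call takes 0.05 s, during which the arm holds its last target. There are 200 camera calls.

TASK

Get the seed dispenser on the shop counter ready to pour: take the cup with the eye on its side and hang it by that eye on the dispenser's upright post, so that the cup stands flat on the foot plate straight in front of the chute, and let go of it. Only then pull the spring-loaded gate out by its paddle until its index tab is in line with the fin of the mark on the rail, and finish while still holding it there with the gripper, because it springs shut when released. Leave the beaker, the bottle and the calculator where they are.

Things in the scene. Friction and masses are not known exactly. Their poses are not given: they have to be found in the camera images.
- dispenser: Grey fixed seed dispenser. Origin: under the centre of its foot plate (120 in x, 320 in y, 10 thick). Closed hopper: x -55..55, y 20..160; lid 6 wider, top z 207, small grip to z 219. Steel chute 44 wide slopes from the hopper towards -y, ends at y -43, edges z 122 down to 100. Two gate rails, top z 70, run out from the hopper along -x (pull direction) to x -240, centred on y 90.
- post_top (a point): Tip of the upright steel post for the cup's eye, 88 above the counter, at dispenser x 0, y -137. The post is 8 in diameter, pointed over its top 8, and stands 78 above the foot plate. Axes as the dispenser's.
- cup_spot (a point): Point on top of the foot plate (10 above the counter) where the middle of the cup's underside belongs: dispenser x 0, y -85, 52 from the post.
- cup: Loose round steel measuring cup, 56 outer diameter, 65 high, wall 3, about 0.13 kg, with a flat eye on one side. Origin: centre of its underside; z up; the eye points to its own -y.
- cup_eye (a point): Centre of the cup's eye: a hole about 16 wide through a 30 x 30 plate 5 thick, 52 from the cup's axis along the cup's -y, 46.5 above its underside. Hung, the plate's underside is 54 above the counter.
- gate (a joint): Travel of the gate in m: 0 shut (as at the start), growing as the gate is pulled out towards the dispenser's -x, stop at 0.085. A spring pulls it shut: about 4 N at 0 plus 1 N per 10 mm. The mark is never at the stop.
- gate_handle (a point): Middle of the top edge, 117 above the counter, of the gate's upright aluminium paddle, the thing to grip: 12 thick along the pull direction (dispenser x), 44 wide along dispenser y, 38 tall (underside at 79). Shut, it stands 75 in front of the hopper face, at dispenser x -130, y 90. Moves with the gate, axes as the dispenser's.
- gate_index (a point): End of the gate's index tab, a bar 4 wide below the paddle that sticks out 52 towards dispenser -y from the paddle's middle, 72 above the counter; same dispenser x as the paddle's middle. Moves with the gate.
- mark: Small dark steel clip fixed on the outer (-y) side of a rail, 14 long, with an upright fin 3 thick, top 82 above the counter. Origin: middle of the fin along the rail, 64 above the counter; axes as the dispenser's. It sits 30 to 55 outward (dispenser -x) of the shut gate's index tab. The gate is at the mark when tab and origin have the same dispenser x.
- beaker: Bystander: loose plain steel beaker with no eye, 60 diameter, 85 high; origin at the centre of its underside.
- bottle: Bystander: loose white bottle, 58 diameter, 150 high; origin at the centre of its underside.
- calculator: Bystander: black calculator lying flat, 140 x 85 x 16; origin at the centre of its underside.

How it is judged:
By the outcome, as a careful person would: the job done as asked, in the order asked, and still so for the second after the job is handed in, while the arm keeps its last pose, push and grip.
It also fails if it takes over 56 s, if anything falls off the work surface, if the arm or the gripper's body presses on something with over 40 N, if the wrist force passes 120 N, or if a joint passes its speed limit or range.

## Working session

There is one attempt and no reset: what is moved stays moved. The work goes in short steps, Python scripts to look and compute and a shell command to move; the robot and the scene stay as the last step left them, time stands still between calls to the robot, and variables do not carry over. Pictures are saved under pics/ and viewed, at most 10 in all, crops included, and the job is handed in when it is done.

```bash
mkdir -p pics; cat > h.py <<'E'
from rig import robot
import numpy as np, cv2
from scipy.spatial.transform import Rotation as R
def pix(cam,P):
    m=robot.camera_model(cam); T=np.array(m["T"]); p=np.linalg.inv(T)@np.r_[P,1]
    return m["fx"]*p[0]/p[2]+m["cx"], m["fy"]*p[1]/p[2]+m["cy"]
def ray(cam,u,v,z):
    m=robot.camera_model(cam)
    if "T" in m: T=np.array(m["T"])
    else:
        s=robot.get_state(); W=np.eye(4); W[:3,:3]=R.from_euler('xyz',s["ee_rot"]).as_matrix(); W[:3,3]=s["tcp_pos"]; T=W@np.array(m["mount"])
    d=T[:3,:3]@np.array([(u-m["cx"])/m["fx"],(v-m["cy"])/m["fy"],1]); o=T[:3,3]
    return o+d*(z-o[2])/d[2]
def delta(tgt):
    # tgt world mm -> tool axes m
    s=robot.get_state(); return R.from_euler('xyz',s["ee_rot"]).as_matrix().T@(np.array(tgt)-s["tcp_pos"])/1000
E
python3 - <<'E'
from h import *
np.set_printoptions(precision=1,suppress=True)
s=robot.get_state(); print(s)
for c in ("scene","top"):
    cv2.imwrite(f"pics/{c}0.png",robot.get_image(c))
    for q in ("dispenser","post_top","cup_spot","cup","cup_eye","gate_handle","gate_index","mark","beaker","bottle","calculator"):
        for d in robot.spot_point(c,q)[:2]: print(c,q,np.array(d["location"]),round(d["confidence"],2))
E
```

```text
{'clock': 0.0, 'qpos': array([ 1. ,  0.3,  1.5, -0. ,  1.3, -0.1]), 'qvel': array([ 0.,  0., -0., -0.,  0.,  0.]), 'tau': array([ -0. , -43.1, -24.4,   0.1,   0.1,  -0. ]), 'tcp_pos': array([219.5, 476.5, 248. ]), 'ee_rot': array([-3.1, -0. ,  2.7]), 'wrist_force': array([0.7, 0.7, 0.4]), 'wrist_torque': array([ 0., -0., -0.]), 'grip_force': 0.0, 'grip_width': 0.9989737675276706}
scene dispenser [644.3 138.8   0.6] 0.73
scene post_top [650.3   7.1  83.5] 0.94
scene cup_spot [651.4  58.9  14.3] 0.76
scene cup [ 452.  -326.3   -3.8] 0.96
scene cup_eye [ 481.9 -368.9   47.9] 0.59
scene cup_eye [651.5   5.1  84.2] 0.49
scene gate_handle [652.7   5.   85.7] 0.69
scene gate_handle [508.3 228.6 116.2] 0.43
scene mark [474.9 172.7  63.2] 0.5
scene beaker [ 615.  -279.8   -1.4] 0.6
scene bottle [451.9 -98.4  -1.5] 0.8
scene calculator [ 574.7 -465.3   -0.1] 0.73
top dispenser [644.2 144.7  -0.8] 0.94
top post_top [655.6   6.6  89.5] 0.82
top cup_spot [ 475.4 -367.6   48.5] 0.7
top cup_spot [650.2  60.3   5.8] 0.56
top cup [ 447.6 -323.1   -1.3] 0.79
top cup [512.  174.1  73.7] 0.5
top cup_eye [ 474.  -374.5   46.6] 0.75
top gate_handle [511.  226.1 116.9] 0.55
top gate_index [511.1 171.7  75.6] 0.73
top mark [481.  170.6  62.5] 0.45
top beaker [ 611.2 -278.5    2.2] 0.88
top bottle [446.5 -97.7  -2.1] 0.72
top calculator [449.2 -98.8  -0.2] 0.28
```

View pics/top0.png

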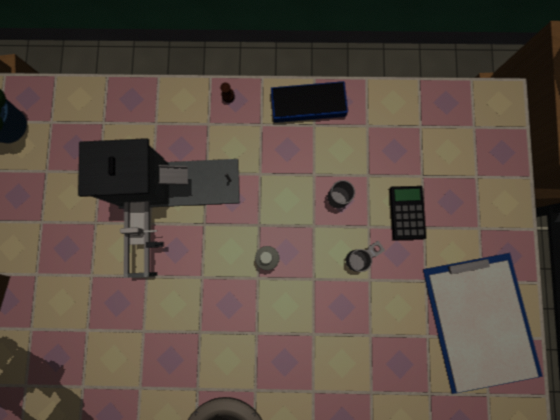

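View pics/scene0.png

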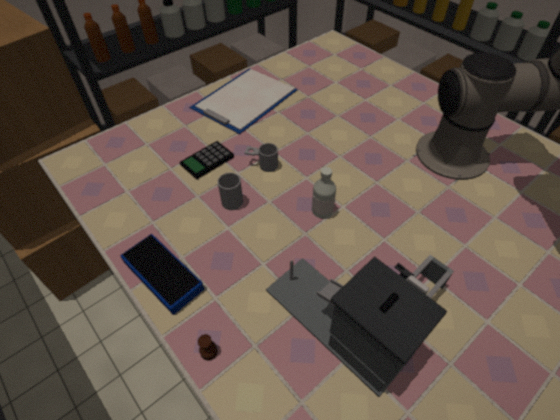

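```bash
python3 - <<'E'
from h import *
np.set_printoptions(precision=3,suppress=True)
print(np.array(robot.camera_model("wrist")["mount"]), np.array(robot.camera_model("top")["T"]),np.array(robot.camera_model("scene")["T"]))
s=robot.get_state(); print(R.from_euler('xyz',s["ee_rot"]).as_matrix(), s["ee_rot"])
E
```

```text
[[  -0.001   -0.964   -0.267   69.981]
 [   1.      -0.001   -0.      -0.096]
 [  -0.      -0.267    0.964 -134.862]
 [   0.       0.       0.       1.   ]] [[   0.016   -0.991    0.135  438.239]
 [  -1.      -0.015    0.013 -135.73 ]
 [  -0.011   -0.135   -0.991 1032.446]
 [   0.       0.       0.       1.   ]] [[ -0.754   0.501  -0.424 967.615]
 [  0.656   0.577  -0.486 352.064]
 [  0.     -0.645  -0.764 817.683]
 [  0.      0.      0.      1.   ]]
[[-0.908  0.419  0.   ]
 [ 0.419  0.908  0.   ]
 [-0.     0.    -1.   ]] [3.141 0.    2.71 ]
```

The top view shows the dispenser upper left (hopper 115,170, post 228,180), the gate and its tab at (125-160,230-245), the cup at (358,260) with its eye to the upper right at (375,247), the beaker at (340,195) and the bottle at (266,257). The scene view agrees with this. The cup-to-eye distance comes out at 52, as given. I'll move to a hover over the cup with the wrist camera facing away from the hopper, so it will also clear the hopper when I place the cup.

```bash
Z='[0,0,0],[0,0,0],[0,0,0],[0,0,0]'
python3 -m inch '{"twist":[[0,0,0],[0,0,0],[0,0,0],[0,0,0]],"translation":[[-0.046,-0.031,-0.006],[-0.046,-0.031,-0.006],[-0.046,-0.031,-0.006],[-0.046,-0.031,-0.006]],"claw":[1,1,1,1]}'
python3 -m inch '{"twist":[[0,0,0],[0,0,0],[0,0,0],[0,0,0]],"translation":[[-0.046,-0.031,-0.006],[-0.046,-0.031,-0.006],[-0.046,-0.031,-0.006],[-0.046,-0.031,-0.006]],"claw":[1,1,1,1]}'
python3 -m inch '{"twist":[[0,0,0],[0,0,0],[0,0,0],[0,0,0]],"translation":[[-0.022,-0.048,0.01],[-0.022,-0.048,0.01],[-0.022,-0.048,0.01],[-0.022,-0.048,0.01]],"claw":[1,1,1,1]}'
python3 -m inch '{"twist":[[0,0,0],[0,0,0],[0,0,0],[0,0,0]],"translation":[[-0.022,-0.048,0.01],[-0.022,-0.048,0.01],[-0.022,-0.048,0.01],[-0.022,-0.048,0.01]],"claw":[1,1,1,1]}'
python3 -m inch '{"twist":[[0,0,10.3],[0,0,10.3],[0,0,10.3],[0,0,10.3],[0,0,10.3]],"translation":[[0,0,0],[0,0,0],[0,0,0],[0,0,0],[0,0,0]],"claw":[1,1,1,1,1]}'
python3 -m inch '{"twist":[[0,0,10.3],[0,0,10.3],[0,0,10.3],[0,0,10.3],[0,0,10.3]],"translation":[[0,0,0],[0,0,0],[0,0,0],[0,0,0],[0,0,0]],"claw":[1,1,1,1,1]}'
python3 -m inch '{"twist":[[0,0,10.3],[0,0,10.3],[0,0,10.3],[0,0,10.3],[0,0,10.3]],"translation":[[0,0,0],[0,0,0],[0,0,0],[0,0,0],[0,0,0]],"claw":[1,1,1,1,1]}'
python3 -m inch '{"twist":[[0,0,10.3],[0,0,10.3],[0,0,10.3],[0,0,10.3],[0,0,10.3]],"translation":[[0,0,0],[0,0,0],[0,0,0],[0,0,0],[0,0,0]],"claw":[1,1,1,1,1]}'
python3 - <<'E'
from h import *
np.set_printoptions(precision=3,suppress=True)
s=robot.get_state(); print(s["clock"],s["tcp_pos"],s["ee_rot"],s["qpos"])
im=robot.get_image("wrist"); cv2.imwrite("pics/w1.png",im)
for q in ("cup","cup_eye"):
    for i in range(2):
        for d in robot.spot_point("wrist",q)[:2]: print(q,np.array(d["location"]),round(d["confidence"],2))
E
```

```text
clock: 1.7
tcp_pos: [335.6, 285.7, 273.1]
ee_rot: [3.141, 0.0, 2.71]
wrist_force: [-0.4, 0.7, -0.3]
grip_width: 1.001
grip_force: 0.0
clock: 2.2
tcp_pos: [450.9, 95.9, 297.2]
ee_rot: [3.141, 0.001, 2.71]
wrist_force: [1.0, 0.2, -0.6]
grip_width: 0.999
grip_force: 0.0
clock: 2.7
tcp_pos: [449.5, -115.4, 256.6]
ee_rot: [3.141, 0.001, 2.71]
wrist_force: [0.2, 0.4, 0.8]
grip_width: 1.003
grip_force: 0.0
clock: 3.2
tcp_pos: [449.1, -326.6, 216.5]
ee_rot: [3.142, 0.0, 2.71]
wrist_force: [-0.2, 0.8, -0.4]
grip_width: 1.001
grip_force: 0.0
clock: 3.82
tcp_pos: [449.3, -324.9, 216.6]
ee_rot: [3.142, -0.0, 1.805]
wrist_force: [0.1, 0.1, -0.0]
grip_width: 0.997
grip_force: 0.0
clock: 4.45
tcp_pos: [449.3, -324.8, 216.7]
ee_rot: [-3.142, -0.0, 0.906]
wrist_force: [-0.9, -0.1, 0.8]
grip_width: 0.998
grip_force: 0.0
clock: 5.08
tcp_pos: [449.3, -324.8, 216.6]
ee_rot: [-3.141, 0.0, 0.007]
wrist_force: [-0.4, 0.7, -0.1]
grip_width: 1.0
grip_force: 0.0
clock: 5.7
tcp_pos: [449.3, -324.8, 216.7]
ee_rot: [-3.141, 0.0, -0.892]
wrist_force: [-0.9, 0.1, -0.8]
grip_width: 0.997
grip_force: 0.0
5.7 [ 449.319 -324.823  216.693] [-3.141  0.    -0.892] [-0.764  0.422  1.493  0.     1.227  1.698]
cup_eye [ 476.  -369.1   43.6] 0.66
cup_eye [ 476.  -369.1   43.6] 0.66
```

View pics/w1.png

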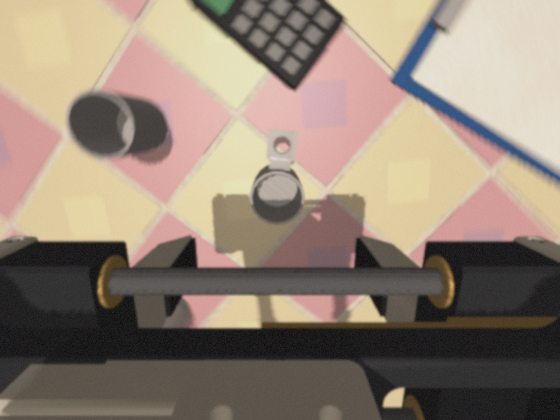

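The wrist view shows the cup rim centred near (278,190), its eye hole at (283,147), and the beaker well clear at (100,125). I'll detect the eye hole and the rim more exactly and convert both to positions.

```bash
python3 - <<'E'
from h import *
np.set_printoptions(precision=1,suppress=True)
im=cv2.imread("pics/w1.png"); cv2.imwrite("pics/w1c.png",cv2.resize(im[120:235,220:340],None,fx=5,fy=5,interpolation=cv2.INTER_CUBIC))
print(ray("wrist",283,147,49),ray("wrist",278,190,65),ray("wrist",278,207,0))
E
```

```text
[ 476.6 -368.9   49. ] [ 454.7 -334.2   65. ] [ 431.5 -306.9    0. ]
```

View pics/w1c.png

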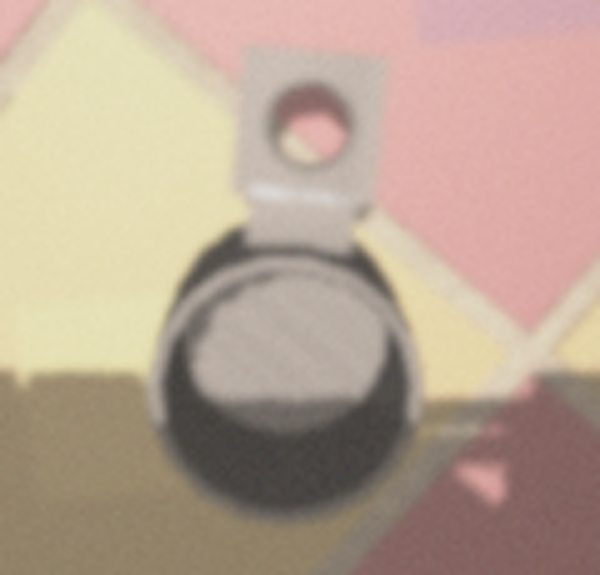

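The crop puts the rim ellipse centre at (277.2,197.6) and the eye hole at (282.4,144.8) in the full picture.

```bash
python3 - <<'E'
from h import *
np.set_printoptions(precision=4,suppress=True)
e=ray("wrist",282.4,144.8,49);c=ray("wrist",277.2,197.6,65);d=(e-c)[:2]
print(e,c,np.linalg.norm(d),"phi",np.degrees(np.arctan2(d[0],-d[1])))
u=d/np.linalg.norm(d); c=(c[:2]+e[:2]-52*u)/2; print("cup",c,e[:2]-26*u)
s=robot.get_state(); print("a",np.degrees(s["ee_rot"][2])-90)
print(delta([*c,130]))
E
```

```text
[ 478.505  -370.2115   49.    ] [ 450.3369 -327.6505   65.    ] 51.03802349560344 phi 33.49779608693648
cup [ 450.0714 -327.2494] [ 464.1555 -348.5299]
a -140.54123065403002
[0.0024 0.0009 0.0867]
```

```bash
python3 - <<'E'
from h import *
for off in (12,):
  for tilt in (0,-5,-8,-10):
    for q5 in (0.8,1.1,1.3):
        yaw=np.radians(3.5-180+off+90); T=R.from_euler('xyz',[np.pi,0,yaw])*R.from_euler('y',tilt,degrees=True)
        W=R.from_euler('zy',[0,0])
        B=R.from_euler('z',5.2,degrees=True)*R.from_euler('y',np.pi-q5)
        e=(B.inv()*T).as_euler('ZYZ',degrees=True); print(off,tilt,q5,e, "q6",e[2]-90)
E
```

```text
12 0 0.8 [-2.54444375e-14  4.58366236e+01 -1.00300000e+02] q6 -190.29999999999995
12 0 1.1 [   0.           63.02535746 -100.3       ] q6 -190.29999999999995
12 0 1.3 [   0.           74.48451337 -100.3       ] q6 -190.29999999999995
12 -5 0.8 [   6.74101139   46.93116524 -104.95312986] q6 -194.95312986129113
12 -5 1.1 [   5.47358545   64.02481743 -102.74173756] q6 -192.7417375566261
12 -5 1.3 [   5.08296858   75.43576959 -101.61983716] q6 -191.6198371562678
12 -8 0.8 [  10.65648917   47.77255286 -107.60647349] q6 -197.60647348850674
12 -8 1.1 [   8.70979554   64.72238948 -104.14173076] q6 -194.14173076302058
12 -8 1.3 [   8.11069029   76.05927667 -102.36542171] q6 -192.3654217075662
12 -10 0.8 [  13.20581453   48.40589962 -109.30953433] q6 -199.30953433202305
12 -10 1.1 [  10.84581661   65.22637464 -105.04541243] q6 -195.04541242992775
12 -10 1.3 [  10.11984533   76.49573695 -102.84208209] q6 -192.84208209413964
```

```bash
python3 -m inch '{"twist":[[0,0,-3],[0,-8,0],[0,0,0]],"translation":[[0,0,0],[0,0,0],[0,0,0]],"claw":[1,1,1]}'
python3 - <<'E'
from h import *
np.set_printoptions(precision=4,suppress=True)
s=robot.get_state();print(s["ee_rot"],s["qpos"]); print(delta([450,-326.5,140]),delta([450,-326.5,57]))
M=R.from_euler('xyz',s["ee_rot"]).as_matrix();print(M)
E
```

```text
clock: 6.32
tcp_pos: [449.9, -325.7, 215.8]
ee_rot: [-3.141, 0.14, -0.832]
wrist_force: [0.1, -0.0, 0.4]
grip_width: 1.0
grip_force: 0.0
[-3.1413  0.1398 -0.8316] [-0.7695  0.5     1.3752  0.0091  1.4059  1.6308]
[0.0112 0.0004 0.0749] [0.0228 0.0005 0.1571]
[[ 0.6671 -0.739  -0.0937]
 [-0.7318 -0.6737  0.1032]
 [-0.1394 -0.0003 -0.9902]]
```

```bash
python3 -m inch '{"twist":[[0,0,0],[0,0,0],[0,0,0],[0,0,0],[0,0,0]],"translation":[[0.0112,0.0004,0.04],[0.0029,0,0.039],[0.0029,0,0.039],[0.0058,0,0.039],[0,0,0]],"claw":[1,1,1,1,1]}'
python3 -m inch '{"twist":[[0,0,0],[0,0,0],[0,0,0],[0,0,0],[0,0,0]],"translation":[[0,0,0],[0,0,0],[0,0,0],[0,0,0],[0,0,0]],"claw":[0.4,0.4,0.4,0.4,0.4]}' 25
```

```text
clock: 6.95
tcp_pos: [448.0, -324.1, 55.9]
ee_rot: [3.141, 0.144, -0.832]
wrist_force: [-0.6, 0.2, 0.1]
grip_width: 1.001
grip_force: 0.0
clock: 7.58
tcp_pos: [449.7, -326.0, 58.7]
ee_rot: [3.142, 0.139, -0.833]
wrist_force: [-0.3, -0.6, 5.1]
grip_width: 0.601
grip_force: 25.0
```

```bash
python3 -m inch '{"twist":[[0,0,0],[0,0,0],[0,0,0],[0,0,0],[0,0,0]],"translation":[[-0.0027,0,-0.02],[-0.004,0,-0.03],[-0.004,0,-0.03],[-0.004,0,-0.03],[0,0,0]],"claw":[0.4,0.4,0.4,0.4,0.4]}'
python3 - <<'E'
from h import *
np.set_printoptions(precision=4,suppress=True)
s=robot.get_state(); print(s["tcp_pos"],s["ee_rot"],s["qpos"])
im=robot.get_image("wrist"); cv2.imwrite("pics/w2.png",im)
for d in robot.spot_point("wrist","cup_eye")[:1]+robot.spot_point("wrist","cup")[:1]: print(d)
E
```

```text
clock: 8.2
tcp_pos: [450.9, -326.9, 170.8]
ee_rot: [-3.141, 0.135, -0.833]
wrist_force: [0.7, 0.6, -2.5]
grip_width: 0.604
grip_force: 25.0
[ 450.8519 -326.9022  170.8317] [-3.1411  0.1351 -0.8331] [-0.7698  0.5409  1.4358  0.0094  1.2997  1.631 ]
{'location': [478.2, -371.2, 156.5], 'confidence': 0.72}
{'location': [447.8, -325.8, 113.7], 'confidence': 0.65}
```

View pics/w2.png

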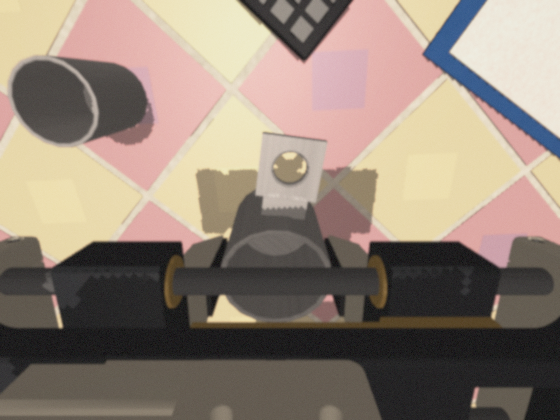

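The cup is held upright between the pads, with the eye hole at (289.5,167). I'll work out where the eye is in the tool frame, plan the transfer, and find the dispenser pose from the earlier fixes.

```bash
cat >> h.py <<'E'
def rows(tgt,Rt,n,P0=None,R0=None):
    "print n rows to world pos tgt / Rotation Rt, from P0,R0; translation in axes before the turn"
    s=robot.get_state(); P=np.array(s["tcp_pos"] if P0 is None else P0); Q=R.from_euler('xyz',s["ee_rot"]) if R0 is None else R0
    st=(np.array(tgt)-P)/n; rv=(Q.inv()*Rt).as_rotvec()/n
    for i in range(n):
        print(np.round(np.degrees(rv),2).tolist(), np.round(Q.inv().apply(st)/1000,4).tolist()); Q=Q*R.from_rotvec(rv)
E
python3 - <<'E'
from h import *
np.set_printoptions(precision=4,suppress=True)
s=robot.get_state(); Q=R.from_euler('xyz',s["ee_rot"]); 
for z in (159,162): 
    e=ray("wrist",289.5,167,z); t=Q.inv().apply(e-s["tcp_pos"]); d=(e-s["tcp_pos"]); print(e,t,"dist",np.hypot(*d[:2]),"phi",np.degrees(np.arctan2(d[0],-d[1])))
# dispenser fit from network points
L=np.array([[0,0],[0,0],[0,-137],[0,-137],[0,-85],[0,-85],[-130,90],[-130,90],[-130,38]]);
Wd=np.array([[644.3,138.8],[644.2,144.7],[650.3,7.1],[655.6,6.6],[651.4,58.9],[650.2,60.3],[508.3,228.6],[511,226.1],[511.1,171.7]])
a=L-L.mean(0);b=Wd-Wd.mean(0); th=np.arctan2((a[:,0]*b[:,1]-a[:,1]*b[:,0]).sum(),(a*b).sum())
c,si=np.cos(th),np.sin(th); M=np.array([[c,-si],[si,c]]); o=Wd.mean(0)-M@L.mean(0); print("disp",o,np.degrees(th)); print(Wd-(L@M.T+o)); print("post",M@[0,-137]+o)
E
```

```text
[ 481.36  -369.466  159.   ] [54.5796  5.8531  0.9136] dist 54.217424634659785 phi 36.062920446943124
[ 482.0487 -370.0062  162.    ] [55.0092  5.7067 -2.1784] dist 55.060050194297204 phi 36.31130206979189
disp [644.6822 143.5321] 3.439217379012348
[[-0.3822 -4.7321]
 [-0.4822  1.1679]
 [-2.6008  0.3212]
 [ 2.6992 -0.1788]
 [ 1.6187  0.2148]
 [ 0.4187  1.6148]
 [-1.2173  3.0286]
 [ 1.4827  0.5286]
 [-1.5367 -1.965 ]]
post [652.9008   6.7788]
```

```bash
python3 - <<'E'
from h import *
s=robot.get_state(); Q=R.from_euler('xyz',s["ee_rot"]); Rt=R.from_euler('z',-32.8,degrees=True)*Q
off=Rt.apply([54.8,5.8,-0.5]); t=np.r_[652.9,6.8,0]-off; t[2]=168; print(t,Rt.as_euler('xyz'))
rows(t,Rt,10)
E
```

```text
[649.69290655  61.33336661 168.        ] [-3.14159222  0.14205257 -1.40568028]
[0.46, 0.0, 3.25] [-0.015, -0.0408, 0.0021]
[0.46, 0.0, 3.25] [-0.0173, -0.0399, 0.0024]
[0.46, 0.0, 3.25] [-0.0195, -0.0388, 0.0028]
[0.46, 0.0, 3.25] [-0.0217, -0.0377, 0.0031]
[0.46, 0.0, 3.25] [-0.0238, -0.0363, 0.0034]
[0.46, 0.0, 3.25] [-0.0258, -0.0349, 0.0037]
[0.46, 0.0, 3.25] [-0.0278, -0.0333, 0.0039]
[0.46, 0.0, 3.25] [-0.0296, -0.0317, 0.0042]
[0.46, 0.0, 3.25] [-0.0314, -0.0299, 0.0044]
[0.46, 0.0, 3.25] [-0.033, -0.0281, 0.0047]
```

```bash
python3 -m inch '{"twist":[[0.46,0,3.25],[0.46,0,3.25],[0.46,0,3.25],[0.46,0,3.25],[0.46,0,3.25]],"translation":[[-0.015,-0.0408,0.0021],[-0.0173,-0.0399,0.0024],[-0.0195,-0.0388,0.0028],[-0.0217,-0.0377,0.0031],[-0.0238,-0.0363,0.0034]],"claw":[0.4,0.4,0.4,0.4,0.4]}'
python3 -m inch '{"twist":[[0.46,0,3.25],[0.46,0,3.25],[0.46,0,3.25],[0.46,0,3.25],[0.46,0,3.25]],"translation":[[-0.0258,-0.0349,0.0037],[-0.0278,-0.0333,0.0039],[-0.0296,-0.0317,0.0042],[-0.0314,-0.0299,0.0044],[-0.033,-0.0281,0.0047]],"claw":[0.4,0.4,0.4,0.4,0.4]}'
python3 -m inch '{"twist":[[0,0,0],[0,0,0]],"translation":[[0,0,0],[0,0,0]],"claw":[0.4,0.4]}'
python3 - <<'E'
from h import *
np.set_printoptions(precision=3,suppress=True)
s=robot.get_state(); print(s["tcp_pos"],s["ee_rot"],s["qpos"])
im=robot.get_image("wrist"); cv2.imwrite("pics/w3.png",im)
for q in ("post_top","cup_eye","cup_spot","cup"): print(q,robot.spot_point("wrist",q)[:1])
E
```

```text
clock: 8.98
tcp_pos: [550.0, -131.3, 167.2]
ee_rot: [3.14, 0.142, -1.122]
wrist_force: [0.5, -0.5, -0.8]
grip_width: 0.608
grip_force: 25.0
clock: 9.6
tcp_pos: [650.1, 62.0, 166.8]
ee_rot: [3.139, 0.141, -1.408]
wrist_force: [0.2, -1.0, -0.5]
grip_width: 0.607
grip_force: 25.0
clock: 9.85
tcp_pos: [649.5, 60.4, 167.2]
ee_rot: [3.139, 0.14, -1.406]
wrist_force: [-0.3, -0.6, -1.6]
grip_width: 0.607
grip_force: 25.0
[649.455  60.414 167.205] [ 3.139  0.14  -1.406] [-0.086  0.653  1.241  0.141  1.288  2.848]
post_top [{'location': [653.8, 8.2, 88.0], 'confidence': 0.85}]
cup_eye [{'location': [651.7, 9.8, 151.2], 'confidence': 0.76}]
cup_spot [{'location': [649.0, 57.8, 11.5], 'confidence': 0.82}]
cup [{'location': [645.8, 60.1, 107.2], 'confidence': 0.63}]
```

View pics/w3.png

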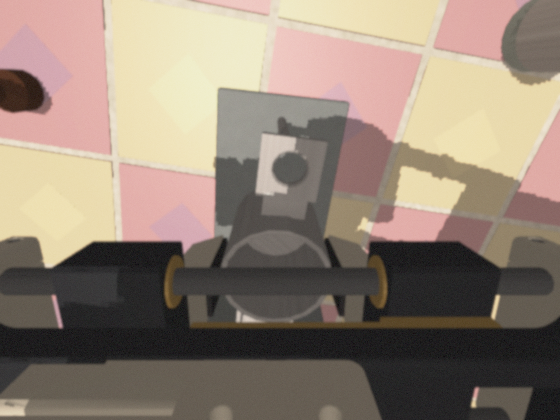

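The wrist view shows the foot plate, with corners near (219,89) and (347,101), and the eye hole at (290,168). A dark piece of the post seems to show near (283,125). I'll check that against projections of the expected points.

```bash
cat >> h.py <<'E'
def pixw(P):
    m=robot.camera_model("wrist"); s=robot.get_state(); W=np.eye(4); W[:3,:3]=R.from_euler('xyz',s["ee_rot"]).as_matrix(); W[:3,3]=s["tcp_pos"]
    p=np.linalg.inv(W@np.array(m["mount"]))@np.r_[P,1]; return np.array([m["fx"]*p[0]/p[2]+m["cx"], m["fy"]*p[1]/p[2]+m["cy"]])
E
python3 - <<'E'
from h import *
np.set_printoptions(precision=1,suppress=True)
th=np.radians(3.44);M=np.array([[np.cos(th),-np.sin(th)],[np.sin(th),np.cos(th)]]);o=np.array([644.7,143.5])
f=lambda x,y,z: np.r_[M@[x,y]+o,z]
for n,p in dict(c1=(-60,-160,10),c2=(60,-160,10),post=(0,-137,88),post80=(0,-137,80),base=(0,-137,10)).items(): print(n,f(*p),pixw(f(*p)))
print("corner rays",ray("wrist",219,89,10),ray("wrist",347,101,10)); print("eye",ray("wrist",290,168,157))
im=cv2.imread("pics/w3.png"); cv2.imwrite("pics/w3c.png",cv2.resize(im[75:215,200:360],None,fx=4.2,fy=4.2,interpolation=cv2.INTER_CUBIC))
E
```

```text
c1 [594.4 -19.8  10. ] [351.9 104. ]
c2 [714.2 -12.6  10. ] [219.3  89.5]
post [652.9   6.7  88. ] [286.  138.8]
post80 [652.9   6.7  80. ] [285.6 136.7]
base [652.9   6.7  10. ] [283.3 123. ]
corner rays [714.5 -13.   10. ] [599.4 -21.6  10. ]
eye [653.1   7.5 157. ]
```

View pics/w3c.png

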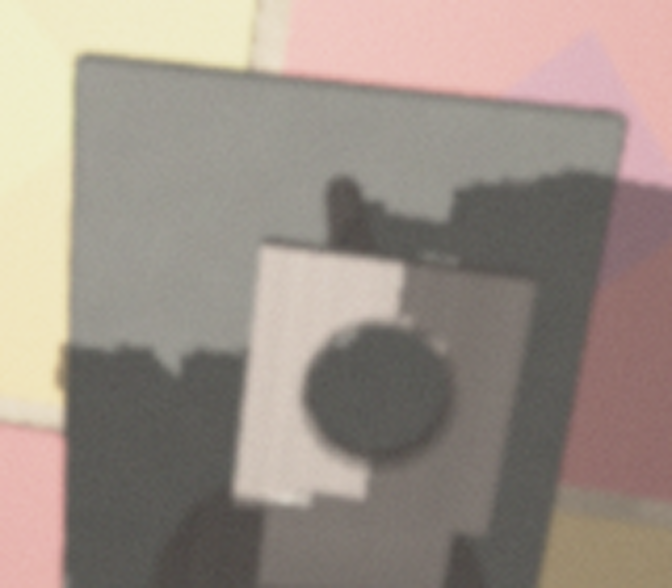

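```bash
python3 - <<'E'
from h import *
np.set_printoptions(precision=4,suppress=True)
A=ray("wrist",262.4,132.9,158);B=ray("wrist",327.4,142.4,158);d=A-B;print(d,np.linalg.norm(d),np.degrees(np.arctan2(d[1],d[0])))
C=ray("wrist",218.6,88.1,10);D=ray("wrist",349,102.9,10);d2=C-D;print(d2,np.linalg.norm(d2),np.degrees(np.arctan2(d2[1],d2[0])))
e=ray("wrist",290.5,168.3,158);s=robot.get_state();d=e-s["tcp_pos"];print(e,"phi",np.degrees(np.arctan2(d[0],-d[1])))
# side edges of the eye
A=ray("wrist",200+240/4.2,75+480/4.2,158);B=ray("wrist",262.4,132.9,158);d=A-B;print(d,np.degrees(np.arctan2(-d[0],d[1])))
A=ray("wrist",200+487/4.2,75+535/4.2,158);B=ray("wrist",327.4,142.4,158);d=A-B;print(d,np.degrees(np.arctan2(-d[0],d[1])))
E
```

```text
[29.7367  0.5674  0.    ] 29.742079895964235 1.093200181664451
[117.6687   6.6356   0.    ] 117.85562694413044 3.2275951732767383
[652.9695   7.3669 158.    ] phi 3.165436178039649
[-1.3638 27.0322  0.    ] 2.8881970518789886
[-1.2373 29.7207  0.    ] 2.383924727569105
```

```bash
python3 - <<'E'
from h import *
s=robot.get_state(); Q=R.from_euler('xyz',s["ee_rot"]); 
for w in ([1.3,-1.2,-56],[0,0,-10]): print((Q.inv().apply(w)/1000).round(4))
E
```

```text
[ 0.0092 -0.0011  0.0553]
[0.0014 0.     0.0099]
```

```bash
python3 -m inch '{"twist":[[0,0,0],[0,0,0],[0,0,0],[0,0,0]],"translation":[[0.0046,-0.0011,0.0277],[0.0046,0,0.0276],[0,0,0],[0,0,0]],"claw":[0.4,0.4,0.4,0.4]}'
python3 - <<'E'
from h import *
np.set_printoptions(precision=3,suppress=True)
s=robot.get_state(); print(s["tcp_pos"],s["ee_rot"],s["qpos"])
im=robot.get_image("wrist"); cv2.imwrite("pics/w4.png",cv2.resize(im[75:235,200:400],None,fx=3.7,fy=3.7,interpolation=cv2.INTER_CUBIC))
print("post",pixw([654.3,6.2,88]),pixw([654.3,6.2,80]),"eye",pixw([654.3,6.2,s["tcp_pos"][2]-9]))
E
```

```text
clock: 10.6
tcp_pos: [652.2, 59.1, 114.1]
ee_rot: [-3.139, 0.14, -1.406]
wrist_force: [0.1, 0.2, -0.9]
grip_width: 0.61
grip_force: 25.0
[652.247  59.112 114.08 ] [-3.139  0.14  -1.406] [-0.088  0.706  1.295  0.147  1.177  2.83 ]
post [291.604 158.792] [290.911 155.099] eye [293.331 167.999]
```

View pics/w4.png

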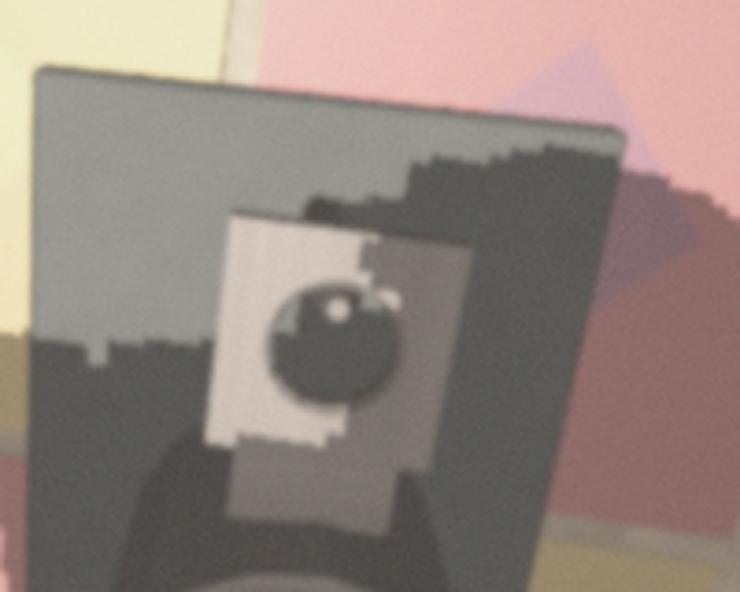

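The post tip shows through the eye at crop (338,308), which matches its projection, and the hole centre is at crop (335,345). The eye is about 1.3 mm too far along +x, so I'll correct that while descending.

```bash
python3 -m inch '{"twist":[[0,0,0],[0,0,0],[0,0,0],[0,0,0]],"translation":[[0,0.0013,0],[0.0014,0,0.0099],[0.0014,0,0.0099],[0,0,0]],"claw":[0.4,0.4,0.4,0.4]}'
python3 -m inch '{"twist":[[0,0,0],[0,0,0],[0,0,0]],"translation":[[0.0014,0,0.0099],[0.0014,0,0.0099],[0,0,0]],"claw":[0.4,0.4,0.4]}'
python3 -m inch '{"twist":[[0,0,0],[0,0,0],[0,0,0]],"translation":[[0.0003,0,0.002],[0.0003,0,0.002],[0,0,0]],"claw":[0.4,0.4,0.4]}'
```

```text
clock: 11.15
tcp_pos: [649.5, 59.3, 91.2]
ee_rot: [3.139, 0.141, -1.406]
wrist_force: [-0.4, 0.4, -0.1]
grip_width: 0.609
grip_force: 25.0
clock: 11.52
tcp_pos: [649.6, 59.3, 71.5]
ee_rot: [3.14, 0.14, -1.406]
wrist_force: [0.4, -1.0, -1.6]
grip_width: 0.604
grip_force: 25.0
clock: 11.9
tcp_pos: [650.5, 59.2, 68.9]
ee_rot: [-3.141, 0.14, -1.406]
wrist_force: [0.3, -0.7, -1.5]
grip_width: 0.605
grip_force: 25.0
```

```bash
python3 -m inch '{"twist":[[0,0,0],[0,0,0]],"translation":[[0.0001,0,0.001],[0,0,0]],"claw":[0.4,0.4]}'
python3 -m inch '{"twist":[[0,0,0],[0,0,0]],"translation":[[0.0001,0,0.001],[0,0,0]],"claw":[0.4,0.4]}'
```

```text
clock: 12.15
tcp_pos: [650.5, 59.2, 68.7]
ee_rot: [-3.14, 0.14, -1.406]
wrist_force: [-1.9, 0.5, 5.8]
grip_width: 0.604
grip_force: 25.0
clock: 12.4
tcp_pos: [650.6, 59.3, 68.7]
ee_rot: [-3.14, 0.14, -1.406]
wrist_force: [-4.5, -0.5, 12.1]
grip_width: 0.607
grip_force: 25.0
```

```bash
python3 -m inch '{"twist":[[0,0,0],[0,0,0],[0,0,0],[0,0,0],[0,0,0]],"translation":[[-0.0002,0,-0.001],[0,0,0],[0,0,0],[0,0,0],[0,0,0]],"claw":[0.62,0.7,0.8,1,1]}'
python3 -m inch '{"twist":[[0,0,0],[0,0,0],[0,0,0],[0,0,0],[0,0,0]],"translation":[[0,0,-0.02],[0,0,-0.03],[0,0,-0.04],[0,0,-0.05],[0,0,0]],"claw":[1,1,1,1,1]}'
python3 - <<'E'
from h import *
np.set_printoptions(precision=3,suppress=True)
s=robot.get_state(); print(s["tcp_pos"],s["ee_rot"],s["qpos"])
im=robot.get_image("wrist"); cv2.imwrite("pics/w5.png",im)
robot.get_image("scene");robot.get_image("top")
for c in ("wrist","scene","top"):
  for q in ("cup","cup_eye","mark","gate_index","gate_handle"):
    for d in robot.spot_point(c,q)[:1]: print(c,q,d)
E
```

```text
clock: 13.02
tcp_pos: [650.3, 59.3, 67.6]
ee_rot: [-3.141, 0.14, -1.406]
wrist_force: [-0.4, 0.4, -0.7]
grip_width: 0.968
grip_force: 0.0
clock: 13.65
tcp_pos: [655.6, 39.4, 211.4]
ee_rot: [-3.132, 0.137, -1.405]
wrist_force: [0.7, 0.6, -0.3]
grip_width: 1.0
grip_force: 0.0
[655.617  39.385 211.369] [-3.132  0.137 -1.405] [-0.118  0.623  1.172  0.137  1.378  2.831]
wrist cup {'location': [648.3, 60.9, 9.9], 'confidence': 0.91}
wrist cup_eye {'location': [652.6, 8.8, 54.7], 'confidence': 0.91}
wrist gate_index {'location': [516.5, 172.1, 67.1], 'confidence': 0.46}
scene cup {'location': [653.8, 63.9, 6.8], 'confidence': 0.76}
scene cup_eye {'location': [654.7, 6.2, 54.8], 'confidence': 0.68}
scene mark {'location': [477.1, 172.5, 62.2], 'confidence': 0.58}
scene gate_handle {'location': [505.9, 226.6, 114.4], 'confidence': 0.45}
top cup {'location': [647.9, 62.2, 10.8], 'confidence': 0.51}
top cup_eye {'location': [647.2, 9.5, 58.6], 'confidence': 0.69}
top mark {'location': [614.0, -281.0, 1.0], 'confidence': 0.46}
```

View pics/w5.png

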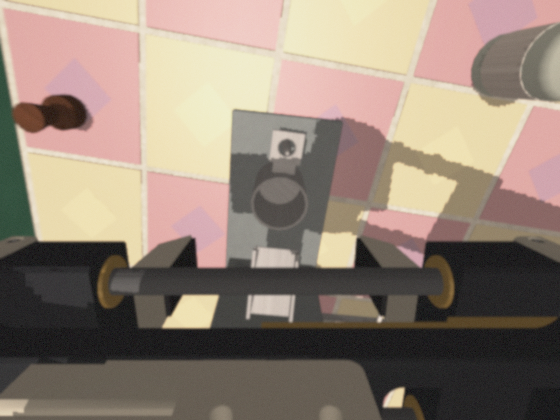

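The cup stands on the foot plate (rim at 279,203) with the post through its eye (287,148), straight in front of the chute (272,270). The network heights agree: underside 10 and eye 55.

The gripper body is 190 long along the closing line, so closing across the paddle's 12 mm thickness would hit the hopper. I'll grip the paddle across its 44 mm width instead, with the camera facing away from the hopper. To get there I untilt, rise and turn by about -264°, which keeps the last joint in range.

```bash
python3 -m inch '{"twist":[[0,0,0],[0,7.9,0],[0,0,-10.5],[0,0,-10.5],[0,0,-10.5]],"translation":[[0,0,-0.05],[0,0,-0.02],[0,0,0],[0,0,0],[0,0,0]],"claw":[1,1,1,1,1]}' | head -3
python3 -m inch '{"twist":[[0,0,-10.5],[0,0,-10.5],[0,0,-10.5],[0,0,-10.5],[0,0,-10.5]],"translation":[[0,0,0],[0,0,0],[0,0,0],[0,0,0],[0,0,0]],"claw":[1,1,1,1,1]}' | head -3
python3 -m inch '{"twist":[[0,0,-10.5],[0,0,-10.5],[0,0,-10.5],[0,0,-10.5],[0,0,-10.5]],"translation":[[0,0,0],[0,0,0],[0,0,0],[0,0,0],[0,0,0]],"claw":[1,1,1,1,1]}' | head -3
python3 -m inch '{"twist":[[0,0,-10.5],[0,0,-10.5],[0,0,-10.5],[0,0,-10.5],[0,0,-10.5]],"translation":[[0,0,0],[0,0,0],[0,0,0],[0,0,0],[0,0,0]],"claw":[0.8,0.8,0.8,0.8,0.8]}' | head -3
python3 -m inch '{"twist":[[0,0,-10.5],[0,0,-10.5],[0,0,-10.5],[0,0,-10.5],[0,0,-10.5]],"translation":[[0,0,0],[0,0,0],[0,0,0],[0,0,0],[0,0,0]],"claw":[0.8,0.8,0.8,0.8,0.8]}' | head -3
python3 -m inch '{"twist":[[0,0,-10.5],[0,0,-10.5],[0,0,0]],"translation":[[0,0,0],[0,0,0],[0,0,0]],"claw":[0.8,0.8,0.8]}' | head -3
python3 - <<'E'
from h import *
np.set_printoptions(precision=4,suppress=True)
s=robot.get_state(); print(s["ee_rot"],s["qpos"]); print(delta([490,227,265]))
E
```

```text
clock: 15.18
tcp_pos: [655.0, 30.6, 275.9]
ee_rot: [-3.14, 0.001, -0.85]
clock: 15.8
tcp_pos: [655.0, 30.5, 275.8]
ee_rot: [-3.14, -0.0, 0.066]
clock: 16.42
tcp_pos: [655.0, 30.4, 275.8]
ee_rot: [-3.141, -0.002, 0.982]
clock: 17.05
tcp_pos: [655.0, 30.4, 275.8]
ee_rot: [3.141, -0.002, 1.899]
clock: 17.68
tcp_pos: [655.0, 30.4, 275.8]
ee_rot: [3.14, -0.0, 2.815]
clock: 18.05
tcp_pos: [655.0, 30.4, 275.8]
ee_rot: [3.14, 0.0, -3.109]
[ 3.1396  0.0004 -3.1095] [-0.0713  0.5771  1.0699  0.0021  1.4945 -1.6744]
[0.1586 0.2017 0.0111]
```

```bash
python3 -m inch '{"twist":[[0,0,0],[0,0,0],[0,0,0],[0,0,0],[0,0,0]],"translation":[[0.032,0.0403,0.0022],[0.032,0.0403,0.0022],[0.032,0.0403,0.0022],[0.032,0.0403,0.0022],[0.032,0.0403,0.0022]],"claw":[0.8,0.8,0.8,0.8,0.8]}'
python3 -m inch '{"twist":[[0,0,-1.6],[0,0,0]],"translation":[[0,0,0],[0,0,0]],"claw":[0.8,0.8]}'
python3 - <<'E'
from h import *
np.set_printoptions(precision=3,suppress=True)
s=robot.get_state(); print(s["ee_rot"],s["qpos"])
im=robot.get_image("wrist"); cv2.imwrite("pics/w6.png",im)
for q in ("gate_handle","gate_index","mark"):
    for d in robot.spot_point("wrist",q)[:2]: print(q,d, pixw(d["location"]))
E
```

```text
clock: 18.68
tcp_pos: [487.1, 227.6, 265.3]
ee_rot: [3.139, 0.001, -3.113]
wrist_force: [0.6, 0.2, 0.1]
grip_width: 0.801
grip_force: 0.0
clock: 18.92
tcp_pos: [488.7, 226.3, 265.4]
ee_rot: [3.14, 0.001, -3.082]
wrist_force: [0.4, 0.4, 0.3]
grip_width: 0.801
grip_force: 0.0
[ 3.14   0.001 -3.082] [ 0.29   0.353  1.46   0.002  1.327 -1.341]
gate_handle {'location': [511.5, 224.8, 116.7], 'confidence': 0.9} [273.93  219.357]
gate_index {'location': [515.7, 174.8, 67.0], 'confidence': 0.68} [231.361 207.347]
mark {'location': [477.0, 173.3, 63.0], 'confidence': 0.65} [231.162 174.076]
```

View pics/w6.png

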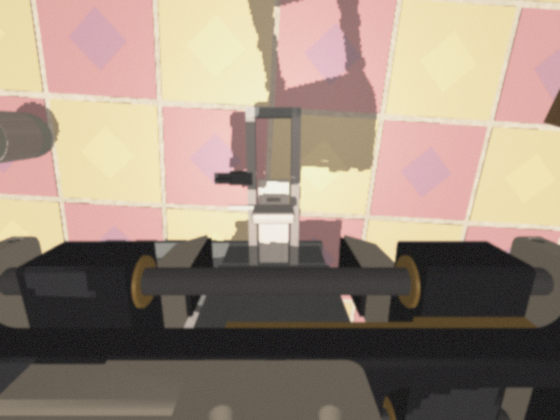

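The wrist view shows the paddle near (274,213), its rails, and the dark mark fin as a bar at (215-252,178). That was my tenth picture, so from here I measure numerically from pixel profiles.

```bash
python3 - <<'E'
from h import *
np.set_printoptions(precision=1,suppress=True,linewidth=200)
im=cv2.imread("pics/w6.png"); g=cv2.cvtColor(im,cv2.COLOR_BGR2GRAY).astype(int)
print("rows from",185); print("paddle",g[185:236,265:285].mean(1).astype(int).tolist())
for c in (218,225,232,239,246): print("col",c,"from165",g[165:225,c-1:c+2].mean(1).astype(int).tolist())
th=np.radians(3.3);M=np.array([[np.cos(th),-np.sin(th)],[np.sin(th),np.cos(th)]]);o=np.array([646.4,143.0])
f=lambda x,y,z: np.r_[M@[x,y]+o,z]
for n,p in dict(pt_in=(-124,90,117),pt_out=(-136,90,117),pbot_out=(-136,90,79),pl=(-130,68,117),pr=(-130,112,117),tab=(-130,38,72),tabin=(-130,50,72),fin64=(-167,38,64),fin82=(-167,38,82)).items(): print(n,pixw(f(*p)))
E
```

```text
rows from 185
paddle [235, 237, 238, 239, 239, 239, 239, 235, 217, 178, 153, 145, 136, 123, 117, 120, 129, 139, 138, 125, 109, 103, 102, 102, 102, 102, 108, 127, 165, 204, 227, 236, 237, 235, 232, 230, 229, 225, 223, 229, 235, 237, 237, 237, 237, 237, 237, 237, 237, 236, 236]
col 218 from165 [208, 208, 208, 208, 208, 208, 199, 174, 128, 88, 70, 65, 58, 49, 47, 55, 61, 87, 132, 179, 203, 209, 211, 210, 211, 210, 211, 210, 210, 210, 210, 210, 210, 211, 210, 210, 210, 209, 210, 210, 213, 219, 221, 223, 223, 223, 226, 230, 230, 231, 231, 231, 231, 231, 231, 230, 229, 230, 230, 230]
col 225 from165 [208, 208, 209, 208, 208, 208, 200, 174, 125, 78, 56, 55, 51, 44, 49, 52, 58, 84, 130, 178, 203, 211, 211, 212, 212, 211, 211, 210, 211, 210, 210, 211, 210, 210, 210, 210, 209, 210, 210, 210, 212, 219, 223, 225, 225, 224, 223, 224, 229, 231, 231, 231, 231, 231, 231, 230, 230, 231, 231, 231]
col 232 from165 [120, 134, 166, 190, 192, 167, 117, 70, 54, 55, 56, 52, 51, 52, 53, 53, 52, 57, 77, 121, 172, 202, 211, 213, 212, 213, 213, 211, 213, 210, 211, 211, 211, 212, 211, 210, 210, 210, 207, 204, 21
[... 180 characters left out ...]
55, 54, 56, 75, 119, 173, 201, 211, 213, 213, 212, 213, 213, 213, 213, 212, 212, 211, 212, 211, 212, 212, 211, 208, 206, 211, 226, 235, 236, 232, 226, 222, 224, 228, 231, 232, 231, 231, 230, 226, 207, 167, 143, 140, 139]
col 246 from165 [122, 118, 122, 131, 145, 141, 112, 78, 59, 55, 55, 55, 56, 57, 56, 57, 55, 55, 62, 79, 115, 153, 180, 194, 202, 209, 212, 213, 212, 212, 212, 211, 211, 212, 211, 211, 210, 211, 207, 201, 207, 224, 235, 236, 232, 228, 225, 221, 220, 226, 229, 230, 229, 227, 215, 188, 160, 148, 147, 146]
pt_in [274.6 225.2]
pt_out [274.6 213.9]
pbot_out [274.6 204. ]
pl [252.8 219.6]
pr [296.4 219.6]
tab [229.6 207.5]
tabin [240.  207.5]
fin64 [229.3 174.5]
fin82 [226.8 177.3]
```

```bash
python3 - <<'E'
from h import *
print(delta([510.6,225,150]).round(4),delta([510.6,225,108]).round(4))
E
```

```text
[-0.0214 -0.002   0.115 ] [-0.0214 -0.0021  0.157 ]
```

```bash
python3 -m inch '{"twist":[[0,0,0],[0,0,0],[0,0,0],[0,0,0]],"translation":[[-0.0214,-0.002,0.035],[0,0,0.04],[0,0,0.04],[0,0,0]],"claw":[0.8,0.8,0.8,0.8]}'
python3 - <<'E'
from h import *
np.set_printoptions(precision=1,suppress=True,linewidth=200)
s=robot.get_state(); print(s["ee_rot"],s["tcp_pos"])
im=robot.get_image("wrist"); cv2.imwrite("pics/w7.png",im)
g=cv2.cvtColor(im,cv2.COLOR_BGR2GRAY).astype(int)
for q in ("gate_handle","gate_index","mark"):
    for d in robot.spot_point("wrist",q)[:2]: print(q,d, pixw(d["location"]))
th=np.radians(3.3);M=np.array([[np.cos(th),-np.sin(th)],[np.sin(th),np.cos(th)]]);o=np.array([646.4,143.0])
f=lambda x,y,z: np.r_[M@[x,y]+o,z]
for n,p in dict(tab=(-130,38,72),fin64=(-167,38,64),fin82=(-167,38,82),fin82b=(-167,30,82),clip=(-167,52,64)).items(): print(n,pixw(f(*p)))
b=cv2.resize(g[150:270,130:270].astype(np.uint8),(70,60),interpolation=cv2.INTER_AREA)
for r in range(60): print(150+2*r,''.join(" .:-=+*#%@"[min(9,v//26)] for v in b[r]))
E
```

```text
clock: 19.62
tcp_pos: [508.5, 224.8, 147.4]
ee_rot: [3.141, -0.006, -3.082]
wrist_force: [0.1, 0.7, 0.0]
grip_width: 0.803
grip_force: 0.0
[ 3.1 -0.  -3.1] [508.5 224.8 147.4]
gate_handle {'location': [510.7, 224.3, 116.2], 'confidence': 0.89} [274.6 242. ]
gate_index {'location': [516.2, 173.0, 68.1], 'confidence': 0.72} [208.1 220.2]
mark {'location': [479.1, 175.8, 64.6], 'confidence': 0.97} [212.6 172.2]
tab [207.4 219.3]
fin64 [206.8 169.6]
fin82 [201.1 173.5]
fin82b [189.6 173.5]
clip [225.3 169.6]
150 ##############################%##%#*=============================+++++
152 #################################%#*==============================++++
154 ################################%%#*============================+=++++
156 ################################%%#*============================+==+++
158 ################################%##*===============================+++
160 ################################%%#*===============================+++
162 #################################%#*===============================+++
164 ###############################%###*=========================
[... 3209 characters left out ...]
%%*++++++#*++++++++++++++
252 ............=%%%%%*=--------------:. ...:#%%%%%*++++++##++++++++++++++
254 ............-#%%%*=---------------... ..:#%%%%%*++++++*#*+++++********
256 ......:::::.-#%%*=---------------:......:#%%%%#+++++++*###***+#%%%%%%%
258 .....:----:::#%*=---------------:.......:*%%%%*+++++++*#####*+%%@@@@@@
260 ....:----::::+*=----------------....... .*%%%*++++++++*#####*+%@@@@@@@
262 ...:----:::::-=----------------:...  ....+%%#+++++++++*#####*+%@@@@@@@
264 ...:----:---::----------------:. ... ....=##++++++++++*#####*+%%%@@@@@
266 ..:----:::::::----------------:..........-============+++++++=*#######
268 ..:---::::::::::::::::::::::::...........::::::::::::::::::::::-------
```

```bash
python3 -m inch '{"twist":[[0,0,0],[0,0,0],[0,0,0],[0,0,0]],"translation":[[0,0,0.02],[0,0,0.01],[0,0,0],[0,0,0]],"claw":[0.8,0.8,0.8,0.8]}'
python3 - <<'E'
from h import *
s=robot.get_state(); print(s["tcp_pos"],s["ee_rot"],delta([511,225,108]).round(4))
E
```

```text
clock: 20.32
tcp_pos: [510.3, 226.2, 121.0]
ee_rot: [3.139, 0.002, -3.08]
wrist_force: [0.2, 0.1, -0.2]
grip_width: 0.8
grip_force: 0.0
[510.34803076 226.22284612 121.02784111] [ 3.13923900e+00  1.88857696e-03 -3.07986737e+00] [-0.0006 -0.0013  0.013 ]
```

```bash
python3 -m inch '{"twist":[[0,0,0],[0,0,0],[0,0,0]],"translation":[[-0.0007,-0.0008,0.0065],[0,0,0.006],[0,0,0]],"claw":[0.8,0.8,0.8]}'
python3 -m inch '{"twist":[[0,0,0],[0,0,0],[0,0,0],[0,0,0],[0,0,0]],"translation":[[0,0,0],[0,0,0],[0,0,0],[0,0,0],[0,0,0]],"claw":[0.3,0.3,0.3,0.3,0.3]}' 45
python3 - <<'E'
from h import *
np.set_printoptions(precision=1,suppress=True,linewidth=200)
s=robot.get_state(); print(s["ee_rot"],s["tcp_pos"])
im=robot.get_image("wrist"); cv2.imwrite("pics/w8.png",im)
g=cv2.cvtColor(im,cv2.COLOR_BGR2GRAY)
for n,p in dict(tab=(0,52,36),tabroot=(0,44,36)).items():
    Q=R.from_euler('xyz',s["ee_rot"]); print(n,[pixw(s["tcp_pos"]+Q.apply(np.array(p)*[1,k,1])) for k in (1,-1)])
b=cv2.resize(g[130:270,100:260],(80,70),interpolation=cv2.INTER_AREA)
for r in range(70): print(130+2*r,''.join(" .:-=+*#%@"[min(9,v//26)] for v in b[r]))
E
```

```text
clock: 20.7
tcp_pos: [510.2, 225.2, 106.9]
ee_rot: [3.14, -0.001, -3.08]
wrist_force: [0.3, -0.3, 0.2]
grip_width: 0.797
grip_force: 0.0
clock: 21.32
tcp_pos: [510.6, 225.5, 107.7]
ee_rot: [3.139, 0.001, -3.08]
wrist_force: [0.4, 1.5, 0.1]
grip_width: 0.475
grip_force: 45.0
[ 3.1  0.  -3.1] [510.6 225.5 107.7]
tab [array([360.6, 241.5]), array([193.4, 241.7])]
tabroot [array([347.7, 241.5]), array([206.2, 241.7])]
130 ##################################################%%%%%%%%%%%#========-=++++++++
132 ###########################################*******#######%%%%#+=======-==++=++++
134 ##########################################*+======+++++++#%%%#============++++++
136 #########################################*===============*#%%#+==========+++++++
138 #########################################*===============+#%%#+===========++++++
140 #########################################*================*%%#+===========++=+=+
142 #########################################*================+#%#+==========+===+=+
144 #########################################*================+#%#+========-====++++
14
[... 4567 characters left out ...]
----. .:-===========
254 ................. ................................:-------------...:-===========
256 ........................ .....................:::::------------:...-============
258 ..............................................:--::------------...:-====-=====-=
260 .............................................:--:-:-----------:...:--===-==-=--=
262 .............................................:----------------:...-=============
264 ............................................:-----------------...:-=============
266 ............................................:---::::---------:...:--=======-====
268 ............................................:--::::::::::::::....:::::::::::::::
```

The paddle is held at 43.7 mm, so across its width as intended. In this closer image the fin's dark face covers rows 185-191 and its top rows 191.5-197.5, and the tab's outer edge is at row 237.3. I'll compute the remaining travel from these.

```bash
python3 - <<'E'
from h import *
np.set_printoptions(precision=1,suppress=True,linewidth=200)
g=cv2.cvtColor(cv2.imread("pics/w8.png"),cv2.COLOR_BGR2GRAY).astype(int)
print("fin col170-182 rows174-202",g[174:203,170:183].mean(1).astype(int).tolist())
print("clip col205-225 rows172-204",g[172:205,205:226].mean(1).astype(int).tolist())
print("tab col 198-206 rows 232-244",g[232:245,198:207].mean(1).astype(int).tolist())
s=robot.get_state();Q=R.from_euler('xyz',s["ee_rot"])
def t(u,v,z): return Q.inv().apply(ray("wrist",u,v,z)-s["tcp_pos"])
for n,a in dict(fintop_out=(176,191.3,82),fintop_in=(176,197.3,82),clip_in70=(215,199.5,70),clip_in64=(215,199.5,64),tab_out74=(202,237.3,74),tab_out72=(202,237.3,72)).items(): print(n,t(*a))
E
```

```text
fin col170-182 rows174-202 [204, 203, 196, 172, 124, 77, 57, 55, 55, 55, 55, 53, 48, 44, 41, 42, 46, 50, 51, 54, 54, 55, 61, 90, 140, 182, 202, 207, 207]
clip col205-225 rows172-204 [117, 100, 74, 52, 46, 48, 51, 54, 55, 55, 56, 55, 55, 56, 55, 55, 56, 55, 54, 55, 55, 56, 56, 54, 56, 55, 56, 62, 80, 102, 117, 121, 121]
tab col 198-206 rows 232-244 [224, 225, 225, 225, 220, 195, 154, 135, 136, 132, 120, 108, 100]
fintop_out [ 34.4 -56.3  25.6]
fintop_in [ 30.9 -56.6  25.6]
clip_in70 [ 26.6 -37.4  37.7]
clip_in64 [ 25.1 -38.6  43.7]
tab_out74 [  3.8 -45.8  33.7]
tab_out72 [  3.  -46.3  35.7]
```

```bash
python3 -m inch '{"twist":[[0,0,0],[0,0,0],[0,0,0],[0,0,0],[0,0,0]],"translation":[[0.006,0,0],[0.008,0,0],[0.008,0,0],[0.006,0,0],[0,0,0]],"claw":[0.3,0.3,0.3,0.3,0.3]}' 55
python3 -m inch '{"twist":[[0,0,0],[0,0,0],[0,0,0]],"translation":[[0.003,0,0],[0,0,0],[0,0,0]],"claw":[0.3,0.3,0.3]}'
python3 - <<'E'
from h import *
np.set_printoptions(precision=1,suppress=True,linewidth=200)
s=robot.get_state();Q=R.from_euler('xyz',s["ee_rot"]); print(s["ee_rot"],s["tcp_pos"])
im=robot.get_image("wrist"); cv2.imwrite("pics/w9.png",im)
for c in ("wrist","scene","top"):
    if c!="wrist": cv2.imwrite(f"pics/{c}9.png",robot.get_image(c))
    for q in ("gate_handle","gate_index","mark","cup","cup_eye"):
        for d in robot.spot_point(c,q)[:1]: print(c,q,d)
g=cv2.cvtColor(im,cv2.COLOR_BGR2GRAY)
b=cv2.resize(g[170:270,140:260],(80,50),interpolation=cv2.INTER_AREA)
for r in range(50): print(170+2*r,''.join(" .:-=+*#%@"[min(9,v//26)] for v in b[r]))
E
```

```text
clock: 22.0
tcp_pos: [483.7, 223.8, 107.8]
ee_rot: [3.139, 0.004, -3.08]
wrist_force: [6.6, 2.3, -4.1]
grip_width: 0.473
grip_force: 55.0
clock: 22.38
tcp_pos: [481.1, 223.7, 107.8]
ee_rot: [3.139, 0.004, -3.08]
wrist_force: [6.8, 3.2, -4.0]
grip_width: 0.473
grip_force: 55.0
[ 3.1  0.  -3.1] [481.1 223.7 107.8]
wrist gate_handle {'location': [484.3, 223.2, 119.3], 'confidence': 0.57}
wrist mark {'location': [484.3, 175.0, 63.3], 'confidence': 0.61}
wrist cup {'location': [489.3, 177.2, 67.6], 'confidence': 0.71}
scene gate_handle {'location': [478.0, 224.1, 114.5], 'confidence': 0.9}
scene gate_index {'location': [484.7, 168.0, 77.2], 'confidence': 0.84}
scene mark {'location': [479.5, 171.8, 63.7], 'confidence': 0.51}
scene cup {'location': [654.9, 63.5, 10.0], 'confidence': 0.85}
scene cup_eye {'location': [656.1, 4.8, 57.7], 'confidence': 0.93}
top gate_handle {'location': [575.8, -460.0, 4.1], 'confidence': 0.45}
top gate_index {'location': [447.8, -100.5, 0.3], 'confidence': 0.73}
top cup {'location': [649.8, 61.5, 8.2], 'confidence': 0.69}
top cup_eye {'location': [649.8, 8.3,
[... 3577 characters left out ...]
...:---=-=====--===-
254 ..............................  . .......-----------------:....--===============
256 ...................................:::::::----------------.. .:-=====-====-=====
258 ..................................:::--:::---------------:....-----=-=--=--=====
260 ..................................:----::----------------....:--=--------=-----=
262  ................................:----::----------------:....:--================
264 ................ ................:----------------------.. .:-==================
266 ................................:---::::::-------------:....:-------------------
268 ................................:---::::.:::::::::::::::....::::::::::::::::::::
```

```bash
python3 - <<'E'
from h import *
np.set_printoptions(precision=2,suppress=True,linewidth=200)
g=cv2.cvtColor(cv2.imread("pics/w9.png"),cv2.COLOR_BGR2GRAY).astype(int)
g8=cv2.cvtColor(cv2.imread("pics/w8.png"),cv2.COLOR_BGR2GRAY).astype(int)
print("fin9 r220",g[220:244,172:186].mean(1).round().astype(int).tolist())
print("fin8 r174",g8[174:200,170:183].mean(1).astype(int).tolist())
print("clip9 r214",g[214:232,206:222].mean(1).astype(int).tolist())
print("clip8 r168",g8[168:186,206:222].mean(1).astype(int).tolist())
print("tab9 r232",g[232:246,200:206].mean(1).astype(int).tolist(),"tab8",g8[232:246,200:206].mean(1).astype(int).tolist())
s=robot.get_state();Q=R.from_euler('xyz',s["ee_rot"])
def t(u,v,z): return Q.inv().apply(ray("wrist",u,v,z)-s["tcp_pos"])[0]
for z in (66,70,74):
    print(z,"finbase8",t(176,185.3,z),"clipout8",t(215,178.3,z),"finbase9",t(178,231.5,z),"clipout9",t(214,225.3,z),"tab",t(202,237.3,z), "clipin8",t(215,199.8,z))
E
```

```text
fin9 r220 [200, 199, 191, 161, 110, 64, 51, 53, 54, 55, 55, 54, 49, 44, 42, 41, 39, 39, 41, 43, 42, 38, 33, 31]
fin8 r174 [204, 203, 196, 172, 124, 77, 57, 55, 55, 55, 55, 53, 48, 44, 41, 42, 46, 50, 51, 54, 54, 55, 61, 90, 140, 182]
clip9 r214 [119, 118, 113, 94, 66, 45, 42, 39, 39, 40, 43, 47, 52, 53, 53, 53, 54, 54]
clip8 r168 [122, 121, 122, 122, 117, 99, 72, 49, 43, 46, 50, 54, 55, 55, 56, 56, 56, 55]
tab9 r232 [53, 53, 54, 53, 56, 68, 93, 119, 138, 140, 134, 122, 110, 97] tab8 [224, 225, 225, 225, 219, 194, 154, 137, 140, 142, 136, 127, 119, 115]
66 finbase8 34.582868726904294 clipout8 38.85277382552451 finbase9 4.655058875548284 clipout9 8.777835097649827 tab 0.6708706592029153 clipin8 25.427256539678375
70 finbase8 35.39169306017463 clipout8 39.564734040380706 finbase9 6.142804835965836 clipout9 10.172054603743616 tab 2.248999162149826 clipin8 26.443778768469738
74 finbase8 36.20051739344503 clipout8 40.27669425523686 finbase9 7.630550796383334 clipout9 11.566274109837403 tab 3.8271276650967363 clipin8 27.460300997261097
```

```bash
python3 - <<'E'
from h import *
np.set_printoptions(precision=1,suppress=True,linewidth=200)
th=np.radians(3.3);M=np.array([[np.cos(th),-np.sin(th)],[np.sin(th),np.cos(th)]]);o=np.array([646.4,143.0])
f=lambda x,y,z: np.r_[M@[x,y]+o,z]
for n,p in dict(tab=(-130,38,72),tabroot=(-130,68,72),fin31=(-161.4,38,82),fin31b=(-161.4,30,82),fin37=(-167,38,82),padtop=(-130,90,117),clip31=(-161.4,50,70)).items(): print(n,pix("top",f(*p)))
for fn in ("top0","top9"):
    g=cv2.cvtColor(cv2.imread(f"pics/{fn}.png"),cv2.COLOR_BGR2GRAY).astype(int)
    print(fn)
    for r in range(218,264): print(r,' '.join(f"{v:3d}" for v in g[r,140:166]))
E
```

```text
tab (np.float64(156.78470423399637), np.float64(229.6827630989498))
tabroot (np.float64(144.57506421415707), np.float64(230.1994873272618))
fin31 (np.float64(155.47259096889087), np.float64(242.29894671523334))
fin31b (np.float64(158.77755193637597), np.float64(242.15963566369905))
fin37 (np.float64(155.47093466161692), np.float64(244.62293965312034))
padtop (np.float64(128.51834722920626), np.float64(229.0039401538006))
clip31 (np.float64(152.1439919289956), np.float64(242.7621996206653))
top0
218 124 124 123 114 100  90  87  79  59  41  46  55  58  61  68  76  77  77  76  80  93 107 112 111 110 112
219 123 124 123 115 100  89  85  79  58  40  46  56  58  65  85 106 111 110 110 112 115 119 120 119 119 119
220 124 124 123 115 101  89  86  78  58  42  46  55  59  66  89 114 120 119 119 119 118 119 119 119 119 119
221 124 125 123 115 100  88  85  80  59  41  47  55  58  64  85 108 112 112 111 112 111 112 111 113 115 115
222 124 125 123 115 100  89  86  78  59  41  45  53  56  60  77  94  98  96  97  98  98  97  95  98 104 105
223 124 125 123 116 100  89  86  78  58  41  47  53  53  57 
[... 8640 characters left out ...]
  51  51  52  51  52  52  53  52  54  54  52  53  53
258  64  65  64  61  53  49  47  43  36  35  46  52  53  54  53  53  53  53  52  53  53  54  54  54  54  53
259  64  65  64  60  53  49  48  44  36  35  46  51  52  53  53  52  52  53  53  53  53  53  53  54  53  53
260  64  63  63  60  54  48  48  44  36  35  45  51  53  52  53  53  52  53  53  53  54  53  52  53  53  52
261  64  64  64  60  54  49  48  43  36  35  45  52  53  53  53  53  52  53  53  52  54  52  53  53  53  54
262  64  63  64  59  53  49  47  43  36  36  46  51  52  53  52  52  52  53  53  54  52  53  53  53  52  53
263  65  64  64  61  54  48  47  43  37  35  46  52  52  53  52  53  52  53  53  53  53  53  54  53  53  52
```

```bash
python3 -m inch '{"twist":[[0,0,0],[0,0,0],[0,0,0],[0,0,0]],"translation":[[0.0015,0,0],[0.0013,0,0],[0,0,0],[0,0,0]],"claw":[0.3,0.3,0.3,0.3]}' 55
python3 - <<'E'
from h import *
np.set_printoptions(precision=2,suppress=True,linewidth=200)
P=[]
for i in range(4):
    im=robot.get_image("wrist"); P.append(robot.get_state()["tcp_pos"])
print(np.mean(P,0),np.std(P,0))
cv2.imwrite("pics/w10.png",im); g=cv2.cvtColor(im,cv2.COLOR_BGR2GRAY).astype(int)
print("fin r222",g[222:246,172:186].mean(1).astype(int).tolist())
print("clip r216",g[216:240,206:222].mean(1).astype(int).tolist()); print("tab r232",g[232:246,200:206].mean(1).astype(int).tolist())
robot.get_image("scene")
for k in range(2):
  for q in ("gate_index","mark","gate_handle"): print(q,[ (d["location"],round(d["confidence"],2)) for d in robot.spot_point("scene",q)[:1]], [ (d["location"],round(d["confidence"],2)) for d in robot.spot_point("wrist",q)[:1]])
  robot.get_image("scene")
# scene pixel model: where tab and fin should be
th=np.radians(3.3);M=np.array([[np.cos(th),-np.sin(th)],[np.sin(th),np.cos(th)]]);o=np.array([646.4,143.0])
f=lambda x,y,z: np.r_[M@[x,y]+o,z]
for n,p in dict(tab=(-162.4,38,72),tabroot=(-162.4,60,72),fin=(-162.4,38,82),finb=(-162.4,30,82),fin_out5=(-167.4,34,82)).items(): print(n,np.array(pix("scene",f(*p))))
g=cv2.cvtColor(robot.get_image("scene"),cv2.COLOR_BGR2GRAY).astype(int)
u,v=map(int,pix("scene",f(-162.4,36,76)))
for r in range(v-12,v+13): print(r,' '.join(f"{x:3d}" for x in g[r,u-16:u+17]))
print("u0",u-16)
E
```

```text
clock: 23.78
tcp_pos: [478.4, 223.5, 107.8]
ee_rot: [3.139, 0.004, -3.08]
wrist_force: [6.0, 2.5, -3.7]
grip_width: 0.475
grip_force: 55.0
[478.43 223.52 107.75] [0.01 0.   0.01]
fin r222 [198, 199, 199, 198, 190, 160, 109, 64, 50, 52, 53, 54, 54, 53, 50, 45, 41, 40, 36, 33, 30, 29, 28, 28]
clip r216 [119, 123, 131, 141, 145, 125, 84, 51, 41, 40, 41, 41, 42, 47, 52, 54, 54, 53, 53, 54, 56, 68, 89, 110]
tab r232 [53, 53, 52, 54, 56, 67, 92, 119, 137, 139, 131, 122, 109, 94]
gate_index [([480.3, 168.5, 76.0], 0.69)] [([485.4, 171.5, 65.9], 0.62)]
mark [([454.0, -95.4, -0.2], 0.63)] [([479.6, 174.2, 63.7], 0.75)]
gate_handle [([474.6, 226.1, 117.9], 0.69)] [([478.8, 222.9, 117.9], 0.76)]
gate_index [([479.6, 170.8, 73.9], 0.98)] [([485.4, 171.5, 65.9], 0.62)]
mark [([479.5, 172.4, 65.1], 0.7)] [([479.6, 174.2, 63.7], 0.75)]
gate_handle [([478.2, 224.5, 115.6], 0.68)] [([478.8, 222.9, 117.9], 0.76)]
tab [401.14 269.33]
tabroot [409.68 275.67]
fin [402.16 266.87]
finb [399.08 264.59]
fin_out5 [401.98 264.34]
255 116 114 115 114 117 117 116 114 116 117 116 115 115 115 119 110  84  45  20  
[... 2625 characters left out ...]
1  40  52  56
275  46  46  46  41  41  47  42  42  41  45  42  44  46  48  43  41  26  17  17  19   7  16  22  25  34  48  50  42  28  29  47  52  57
276  45  45  46  44  44  42  40  44  44  43  44  47  47  42  46  46  44  28  28  17  13  22  14  21  30  39  43  38  30  49  55  58  54
277  45  45  44  44  46  44  40  45  43  42  43  43  40  43  42  45  42  36  35  24  23  12  15  29  25  32  33  33  46  58  63  60  57
278  48  44  48  48  44  42  41  41  47  44  43  40  46  44  45  43  42  42  40  38  28  21  26  44  51  45  39  46  56  59  63  61  59
279  45  43  40  42  46  43  46  41  38  42  45  43  43  43  41  46  43  44  47  41  37  38  46  50  58  53  55  54  55  55  62  65  58
u0 384
```

The wrist image now shows tab and fin lined up to within about 1 mm. The scene network agrees, with tab x about 480 and mark x 479.5. The grip is steady at 55 N and the cup is still on the post, so I'm handing in.

```bash
python3 - <<'E'
from rig import robot
print(robot.finish_job())
E
```

```text
the job is handed in; nothing more can be done
None
```

I handed the job in: the cup hangs by its eye on the post, flat on the foot plate in front of the chute and released, and the gripper is still holding the gate pulled out about 32 mm, lined up with the mark to about 1–3 mm (the wrist images say about 1 mm, the networks' mark fixes up to 3 mm further out).

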